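# Load the abrasion tester with the weight from behind the bottles

## Task

Get the brass weight out from behind the three bottles in the steel drip tray: first move all three bottles onto the grey mat, then, while they stand there, set the weight upright in the middle of the tester's empty load pan. After that put every bottle back, centred on the coaster of its own colour. Keep the bottles upright, and leave the other weight, already on the tester, where it is.

Things in the scene. Friction and masses are not known exactly. Their poses are not given: they have to be found in the camera images.
- bottle_red: Closed white plastic bottle with red screw cap and red label band, loose, standing upright on the red coaster in the drip tray at the start. 154 mm tall, about 0.17 to 0.31 kg. Body 56 mm in diameter up to 112 mm, sloping shoulder, then a straight cap 34 mm in diameter from 124 mm to the top at 154 mm (good to grip from above). Origin: centre of its foot; z is up along the bottle.
- bottle_blue: Closed white plastic bottle with blue screw cap and blue label band, loose, standing upright on the blue coaster in the drip tray at the start. 154 mm tall, about 0.17 to 0.31 kg. Body 56 mm in diameter up to 112 mm, sloping shoulder, then a straight cap 34 mm in diameter from 124 mm to the top at 154 mm (good to grip from above). Origin: centre of its foot; z is up along the bottle.
- bottle_yellow: Closed white plastic bottle with yellow screw cap and yellow label band, loose, standing upright on the yellow coaster in the drip tray at the start. 154 mm tall, about 0.17 to 0.31 kg. Body 56 mm in diameter up to 112 mm, sloping shoulder, then a straight cap 34 mm in diameter from 124 mm to the top at 154 mm (good to grip from above). Origin: centre of its foot; z is up along the bottle.
- coaster_red: Red flat round coaster, 72 mm in diameter and 4 mm thick, fixed to the floor of the drip tray: the place of the red bottle. Origin: centre of its underside, 4 mm above the bench (so its top is 8 mm above the bench). It lies on the floor of a steel drip tray, 180 x 230 mm, rim 15 mm high. The coasters change places from start to start.
- coaster_blue: Blue flat round coaster, 72 mm in diameter and 4 mm thick, fixed to the floor of the drip tray: the place of the blue bottle. Origin: centre of its underside, 4 mm above the bench (so its top is 8 mm above the bench). It lies on the floor of a steel drip tray, 180 x 230 mm, rim 15 mm high. The coasters change places from start to start.
- coaster_yellow: Yellow flat round coaster, 72 mm in diameter and 4 mm thick, fixed to the floor of the drip tray: the place of the yellow bottle. Origin: centre of its underside, 4 mm above the bench (so its top is 8 mm above the bench). It lies on the floor of a steel drip tray, 180 x 230 mm, rim 15 mm high. The coasters change places from start to start.
- weight: Brass load weight, loose, about 0.56 kg, standing on the floor of the drip tray behind and between the bottles, about 65 mm from their axes. A vial 56 mm tall and a small box fill the tray's near corners. Disc 50 mm in diameter and 30 mm high, then a neck 18 mm in diameter, then a knob 26 mm in diameter from 37 to 54 mm above the foot (good to grip from above). Origin: centre of its foot; z up.
- free_spindle: The empty one of the two spindles of the abrasion tester (white base, blue panel): a fixed upright rod with a flat round aluminium load pan, black-edged, on top. The pan is 80 mm in diameter; its top face is 165 mm above this origin, which lies on the spindle's axis at bench height. The loaded spindle is 132 mm away to its left or right; the control housing, 160 mm tall, begins 120 mm behind both.
- other_weight: The same kind of brass weight (50 mm in diameter, 54 mm high), loose, already standing on the pan of the tester's other spindle; it must stay where it is. Origin: centre of its foot.
- mat: Empty dark grey rubber mat with a light border line, 180 mm (its x) by 240 mm (its y), 4 mm thick, fixed on the bench: the side area for the bottles. Origin: centre of its underside at bench height; its top is 4 mm above it. It lies to the left or to the right of the drip tray.
Mind the look-alikes: they are no part of the job. Leave any black or red look-alike of the weight alone.

How it is judged:
By the outcome, as a careful person would: the job done as asked, in the order asked, and still so for the second after the job is handed in, with the robot touching nothing.
It also fails if it takes over 141 s, if anything falls off the work surface, if the arm or the gripper's body presses on something with over 40 N, if the wrist force passes 120 N, or if a joint passes its speed limit or range.

## Robot

A 6-joint arm with a two-finger parallel gripper is mounted at the origin on the work surface. World frame = base frame: x ahead of the robot, y to its left, z up, the work surface at z = 0. Lengths are in m, angles in rad, forces in N, time in s.
With the tool pointing down it reaches from about 0.275 to 0.725 m from the base axis. Payload 5.6 kg.
Tool frame: the origin (TCP) lies midway between the tips of the shut fingers; the grasp point (between the pads) lies 19 mm behind it; z points along the fingers, y is the line along which they close (so a half turn about z gives the same grasp; the last joint's range is limited). The gripper opens to 85 mm and grips with 20 to 120 N. Pads are 22 mm wide; open, the fingers measure 114 mm over their backs; the gripper's body (76 mm by 85 mm) begins 54 mm behind the grasp point. The pads swing forward as they close: fully open they stand 13 mm farther back than shut.
Start: joints at [1.491, 0.255, 0.108, 0, -1.424, -0.285], TCP at [0.196, 0.514, 0.231] pointing down, gripper open.
Joint ranges: [-2.95, 2.95], [-1.21, 1.97], [-1.09, 1.5], [-2.87, 1.71], [-2.94, -0.07], [-3.05, 3.05]. Speed limits (rad/s): [2.57, 2.57, 3.14, 3.14, 3.14, 3.14].

## Interface

Orientations are given as a unit quaternion [w, x, y, z].
In Python, from rig import env, capture, calibration gives the robot as it stands.
- The arm moves only by the tool servo_tool, never from a script. Its argument "rows" is a list of rows, each an object of numbers: "ax", "ay", "az": the turn, a rotation vector about the tool's x, y, z in degrees; "dx", "dy", "dz": the shift along the tool's x, y, z in mm; "jaw": the finger opening in mm, from 0 to 85.4. A call has 1 to 10 rows; each row is the pose to reach, as a shift and turn from the pose commanded when the call began, along the tool's axes at that moment; what a row does not reach only later rows make up. A row lasts 1/10 s, in which the tool goes at most 50 mm and 8.59 degrees, less where a joint would pass 70% of its speed; a pose out of reach is approached as far as the arm can. A call with a gripper value outside its range is refused whole. The fingers move at their own pace and stop on an object; "grip_force" is the grip in N (left out, the last holds). Time passes only in rows, so rows that repeat a pose let the fingers close. It gives the time, the measured TCP pose, the force, the opening and the grip force at its end, in the units of the state.
- env.get_state(): the state, without advancing time (a new reading comes with each control period).
- capture(name): name is "scene" or "top"; returns the picture (480x640x3 uint8, red, green, blue); there is no depth.
- calibration(name): a dict with "mtx" (3x3 intrinsics, pixels), "xyz" and "attitude" of the camera in the world. Camera axes: x right, y up, looking along -z (the intrinsics and any distortion apply to the point x, -y, -z); pixel columns grow to the right and rows downward; lengths in m; the calibration is good to about 2 mm. A picture is of the moment at which its call begins. calibration takes no time and is no camera call.
- env.hand_in(): hands the job in; it is judged then, once.
The state is a dict: "clock": time; "q": joint angles; "qvel": joint speeds; "effort": joint torques, N m; "position": TCP position; "orientation": TCP orientation; "wrist_force": force on the tool from outside, world axes, zero at the start; "ft_torque": the same for the moment, N m; "grip_width": opening from 0.0 (shut) to 1.0 (fully open); "gripper_force": force on a finger pad.
Only numpy, scipy, OpenCV 4.12 (cv2) and the standard library are available. Lean on these libraries where they do the work, as an engineer would, in place of code of your own. Each camera call takes 0.05 s, during which the arm holds its last target. There are 200 camera calls.

## Working session

There is one attempt and no reset: what is moved stays moved. The work goes in short steps, Python scripts to look and compute and a tool call to move; the robot and the scene stay as the last step left them, time stands still between calls to the robot, and variables do not carry over. Pictures are saved under pics/ and viewed, at most 15 in all, crops included, and the job is handed in when it is done.

Besides the shell and the picture viewer there is one more tool, called after "Call:" by a JSON object that holds its "op" and its "data", one argument or row to a line. servo_tool: Moves the arm, as the interface text tells. Its arguments: {"type":"object","properties":{"rows":{"type":"array"},"grip_force":{"type":"number"}},"required":["rows"]}

```bash
mkdir -p pics; ls
python3 - <<'E'
from rig import env,capture,calibration
import cv2
for n in("scene","top"):
    cv2.imwrite(f"pics/{n}0.png",capture(n)[:,:,::-1]); c=calibration(n); print(n,c)
s=env.get_state(); print(s)
E
```

```text
pics
scene {'mtx': array([[463.73780854,   0.        , 323.24481075],
       [  0.        , 463.73780854, 238.58364506],
       [  0.        ,   0.        ,   1.        ]]), 'xyz': array([0.99092408, 0.85611768, 0.88594072]), 'attitude': array([0.25575291, 0.12547318, 0.41502382, 0.86406143])}
top {'mtx': array([[585.6327527 ,   0.        , 327.28717285],
       [  0.        , 585.6327527 , 236.25737967],
       [  0.        ,   0.        ,   1.        ]]), 'xyz': array([0.24671026, 0.02794394, 1.43152783]), 'attitude': array([ 0.7092229 ,  0.06657928, -0.05568747, -0.6996206 ])}
{'clock': 0.1, 'q': array([ 1.49063096e+00,  2.55688343e-01,  1.07138490e-01, -4.07176074e-04,
       -1.42387929e+00, -2.84604589e-01]), 'qvel': array([ 0.0001997 ,  0.00068911,  0.00417167,  0.00151423, -0.00085973,
        0.00173431]), 'effort': array([-1.41551747e-03, -3.87604022e+01,  2.38473880e+01,  5.37781611e+00,
       -3.76743366e-03,  4.63722245e-06]), 'position': array([0.1959988 , 0.51342973, 0.23049004]), 'orientation': array([ 8.32694659e-04,  9.83408130e-01, -1.81404913e-01, -1.17011616e-04]), 'wrist_force': array([ 1.04054117,  0.1848952 , -0.23014627]), 'ft_torque': array([ 0.00470112, -0.00922659,  0.00795383]), 'gripper_force': 0.0, 'grip_width': 0.9976871658841547}
```

View pics/scene0.png

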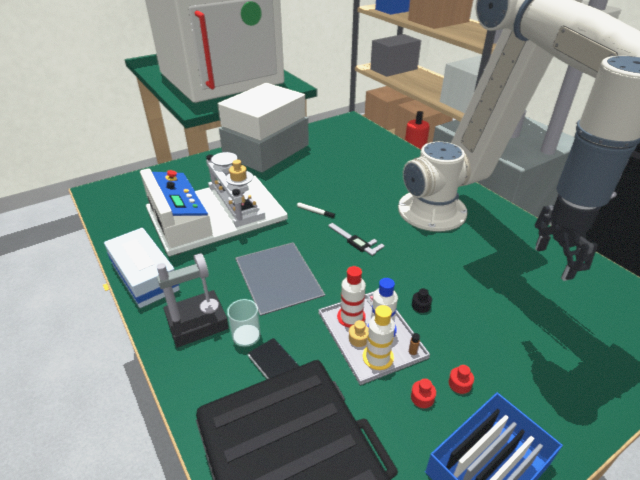

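View pics/top0.png

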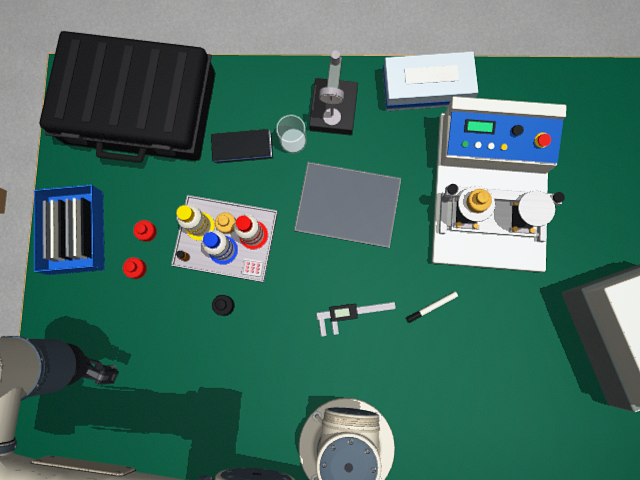

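Top view: the tray holds yellow (186,214), blue (211,240) and red (243,223) caps, with the brass weight at (225,222). The mat is at (348,205). The tester has its loaded pan at (480,200) and empty pan at (535,208). 

Look-alikes for the weight: black (223,305), red (144,230) and (134,268), and the other brass weight on the tester (480,200). The one I want is the brass one in the tray, scene view (360,333).

```bash
cat > h.py <<'E'
import numpy as np, cv2
from scipy.spatial.transform import Rotation as R
from rig import env,capture,calibration
def cam(n):
    c=calibration(n); q=c["attitude"]; return c["mtx"],np.array(c["xyz"]),R.from_quat([q[1],q[2],q[3],q[0]])
def ray(n,u,v):
    K,p,r=cam(n); d=np.linalg.inv(K)@[u,v,1]; return p,r.apply([d[0],-d[1],-d[2]])
def at(n,u,v,z):
    p,d=ray(n,u,v); return p+d*(z-p[2])/d[2]
def proj(n,X):
    K,p,r=cam(n); c=r.inv().apply(np.array(X)-p); x=K@[c[0],-c[1],-c[2]]; return x[:2]/x[2]
def crop(src,u0,v0,u1,v1,k,out):
    im=cv2.imread(src)[v0:v1,u0:u1]; cv2.imwrite(out,cv2.resize(im,None,fx=k,fy=k,interpolation=cv2.INTER_CUBIC))
E
python3 - <<'E'
from h import *
crop("pics/top0.png",165,185,285,285,6,"pics/a.png")
crop("pics/top0.png",430,150,570,255,5,"pics/b.png")
crop("pics/scene0.png",310,250,450,390,4,"pics/c.png")
f=lambda n,u,v,z:print(n,u,v,at(n,u,v,z).round(4))
for p in [(310,163),(400,177),(389,247),(296,231)]: f("top",*p,.004)
for p in [(293,243),(322,294),(267,309),(237,261)]: f("scene",*p,.004)
f("top",535,208,.165)
E
```

```text
top 310 163 [0.6839 0.0984 0.004 ]
top 400 177 [ 0.6498 -0.1287  0.004 ]
top 389 247 [ 0.4712 -0.1005  0.004 ]
top 296 231 [0.5085 0.1297 0.004 ]
scene 293 243 [ 0.4726 -0.0983  0.004 ]
scene 322 294 [0.5158 0.1286 0.004 ]
scene 267 309 [0.6631 0.0971 0.004 ]
scene 237 261 [ 0.6489 -0.1145  0.004 ]
top 535 208 [ 0.5369 -0.4075  0.165 ]
```

View pics/a.png

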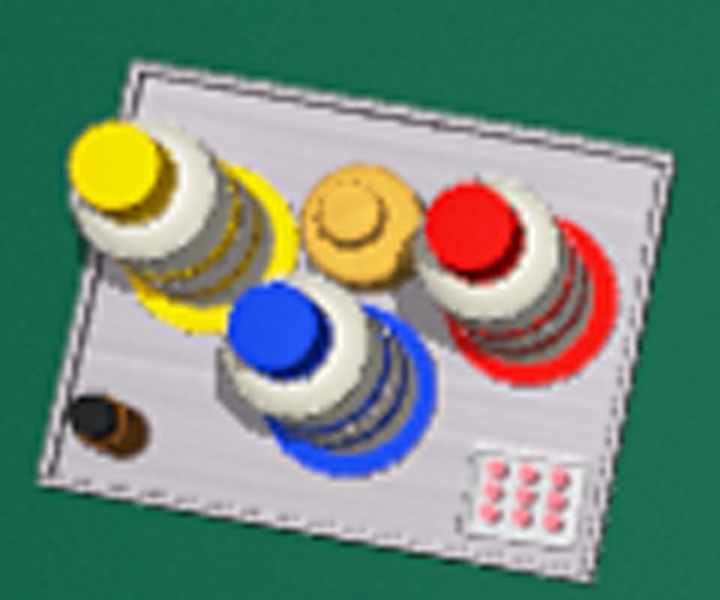

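View pics/b.png

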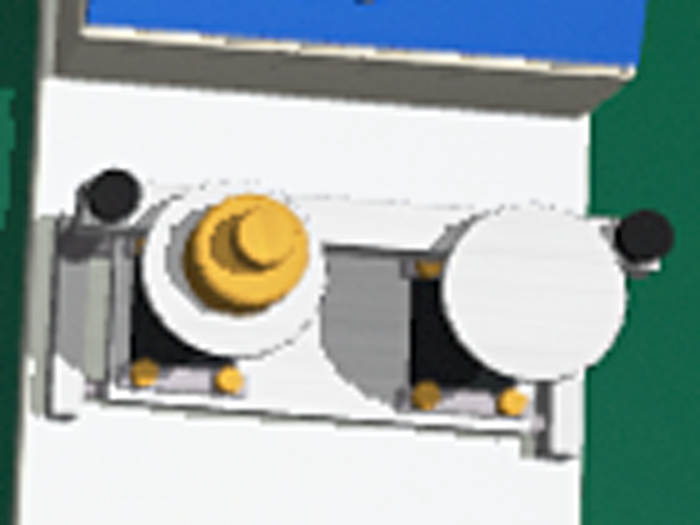

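View pics/c.png

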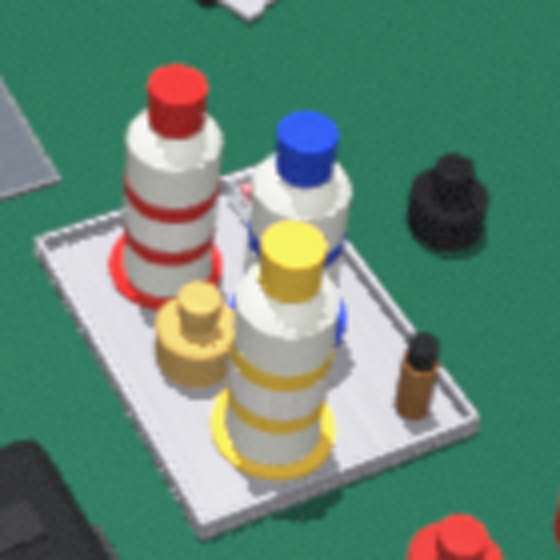

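Crops show the caps centred at yellow (114,166), blue (276,328) and red (471,230), and the brass knob at (352,214), in the 6x top crop. The free pan centre is at (535,293) in the 5x crop. The brass weight stands between red and yellow, as described, so that is my choice.

```bash
cat >> h.py <<'E'
def tri(uv1,uv2):
    A=[];b=[]
    for n,uv in(("top",uv1),("scene",uv2)):
        p,d=ray(n,*uv); d=d/np.linalg.norm(d); M=np.eye(3)-np.outer(d,d); A.append(M); b.append(M@p)
    return np.linalg.lstsq(np.vstack(A),np.hstack(b),rcond=None)[0]
def un(x,y,k,u0,v0): return ((x+.5)/k-.5+u0,(y+.5)/k-.5+v0)
def go(x,y,z):
    s=env.get_state(); q=s["orientation"]; r=R.from_quat([q[1],q[2],q[3],q[0]])
    print("pos",s["position"].round(4),"d mm",(r.inv().apply(np.array([x,y,z])-s["position"])*1000).round(1),"yaw x",np.degrees(np.arctan2(*r.as_matrix()[[1,0],0])).round(1),"t",s["clock"])
E
python3 - <<'E'
from h import *
T={"y":(114,166,294,237,.162),"b":(276,328,309,127,.162),"r":(471,230,179,78,.162),"w":(352,214,202,293,.058)}
for k,(a,b,c,d,z) in T.items():
    t=un(a,b,6,165,185); s=un(c,d,4,310,250)
    print(k,at("top",*t,z).round(4),at("scene",*s,z).round(4),tri(t,s).round(4))
print("pan",at("top",*un(535,293,5,430,150),.165).round(4), "loaded",at("top",*un(234,270,5,430,150),.165).round(4))
print("otherw",at("top",*un(265,237,5,430,150),.219).round(4))
# coaster arcs, colour mask centroid fit: hull min circle of coaster-level colour pixels in top
crop("pics/scene0.png",195,140,275,220,6,"pics/d.png")
print(go(.5,.2,.2))
E
```

```text
y [0.5189 0.3698 0.162 ] [0.5166 0.3653 0.162 ] [0.5185 0.3683 0.1658]
b [0.4587 0.3065 0.162 ] [0.4571 0.3048 0.162 ] [0.4584 0.3061 0.1638]
r [0.4963 0.2361 0.162 ] [0.4944 0.2323 0.162 ] [0.4961 0.2353 0.1651]
w [0.5227 0.3011 0.058 ] [0.5213 0.3001 0.058 ] [0.5222 0.301  0.0595]
pan [ 0.5365 -0.411   0.165 ] loaded [ 0.5454 -0.2792  0.165 ]
otherw [ 0.5472 -0.2796  0.219 ]
pos [0.196  0.5134 0.2305] d mm [395.8 184.3  30.8] yaw x -20.9 t 0.1
None
```

View pics/d.png

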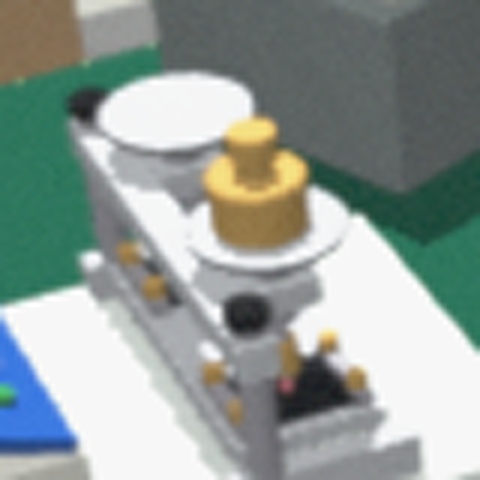

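Free pan is 132 mm from the loaded one and all heights agree within about 4 mm, so the fixes hold. First move is above the red bottle.

Call:
{"op": "servo_tool", "data": {
  "rows": [
    {"dx":380,"dy":153,"dz":-5,"jaw":58},
    {"dx":380,"dy":153,"dz":-5,"jaw":58},
    {"dx":380,"dy":153,"dz":-5,"jaw":58},
    {"dx":380,"dy":153,"dz":-5,"jaw":58},
    {"dx":380,"dy":153,"dz":-5,"jaw":58},
    {"dx":380,"dy":153,"dz":-5,"jaw":58},
    {"dx":380,"dy":153,"dz":-5,"jaw":58},
    {"dx":380,"dy":153,"dz":-5,"jaw":58},
    {"dx":380,"dy":153,"dz":-5,"jaw":58},
    {"dx":380,"dy":153,"dz":-5,"jaw":58}
  ],
  "grip_force": 40
}}

```text
schema error: expected keys ax, ay, az, dx, dy, dz, jaw
```

Run:
```python
from h import *
go(.4965,.235,.131); print(env.get_state()["grip_width"])
```

```text
pos [0.196  0.5134 0.2305] d mm [380.1 152.7  99.8] yaw x -20.9 t 0.1
0.9976871658841547
```

All keys are required.

Call:
{"op": "servo_tool", "data": {
  "rows": [
    {"ax":0,"ay":0,"az":0,"dx":380,"dy":153,"dz":-5,"jaw":58},
    {"ax":0,"ay":0,"az":0,"dx":380,"dy":153,"dz":-5,"jaw":58},
    {"ax":0,"ay":0,"az":0,"dx":380,"dy":153,"dz":-5,"jaw":58},
    {"ax":0,"ay":0,"az":0,"dx":380,"dy":153,"dz":-5,"jaw":58},
    {"ax":0,"ay":0,"az":0,"dx":380,"dy":153,"dz":-5,"jaw":58},
    {"ax":0,"ay":0,"az":0,"dx":380,"dy":153,"dz":-5,"jaw":58},
    {"ax":0,"ay":0,"az":0,"dx":380,"dy":153,"dz":-5,"jaw":58},
    {"ax":0,"ay":0,"az":0,"dx":380,"dy":153,"dz":-5,"jaw":58},
    {"ax":0,"ay":0,"az":0,"dx":380,"dy":153,"dz":-5,"jaw":58},
    {"ax":0,"ay":0,"az":0,"dx":380,"dy":153,"dz":-5,"jaw":58}
  ],
  "grip_force": 40
}}

```text
clock: 1.1
position: [0.4974, 0.2338, 0.2355]
orientation: [0.001, 0.983, -0.183, -0.001]
wrist_force: [-0.5, 0.6, -0.3]
grip_width: 0.679
gripper_force: 0.0
```

Run:
```python
from h import *
go(.4965,.235,.131); print(env.get_state()["grip_width"])
```

```text
pos [0.4974 0.2338 0.2355] d mm [ -1.2  -0.9 104.5] yaw x -21.1 t 1.1
0.6787430163234691
```

Call:
{"op": "servo_tool", "data": {
  "rows": [
    {"ax":0,"ay":0,"az":0,"dx":0,"dy":0,"dz":35,"jaw":58},
    {"ax":0,"ay":0,"az":0,"dx":0,"dy":0,"dz":70,"jaw":58},
    {"ax":0,"ay":0,"az":0,"dx":0,"dy":0,"dz":95,"jaw":58},
    {"ax":0,"ay":0,"az":0,"dx":0,"dy":0,"dz":105,"jaw":58},
    {"ax":0,"ay":0,"az":0,"dx":0,"dy":0,"dz":105,"jaw":40},
    {"ax":0,"ay":0,"az":0,"dx":0,"dy":0,"dz":105,"jaw":25},
    {"ax":0,"ay":0,"az":0,"dx":0,"dy":0,"dz":105,"jaw":25},
    {"ax":0,"ay":0,"az":0,"dx":0,"dy":0,"dz":105,"jaw":25},
    {"ax":0,"ay":0,"az":0,"dx":0,"dy":0,"dz":105,"jaw":25},
    {"ax":0,"ay":0,"az":0,"dx":0,"dy":0,"dz":105,"jaw":25}
  ],
  "grip_force": 40
}}

```text
clock: 2.1
position: [0.4973, 0.2358, 0.1325]
orientation: [-0.001, 0.983, -0.181, 0.001]
wrist_force: [-0.3, 1.0, 4.7]
grip_width: 0.384
gripper_force: 40.4
```

Run:
```python
from h import *
go(.567,-.068,.131)
cv2.imwrite("pics/g1.png",cv2.resize(capture("scene")[180:380,280:480,::-1],None,fx=2.5,fy=2.5))
```

```text
pos [0.4973 0.2358 0.1325] d mm [173.5 259.    1.2] yaw x -20.9 t 2.1
```

View pics/g1.png

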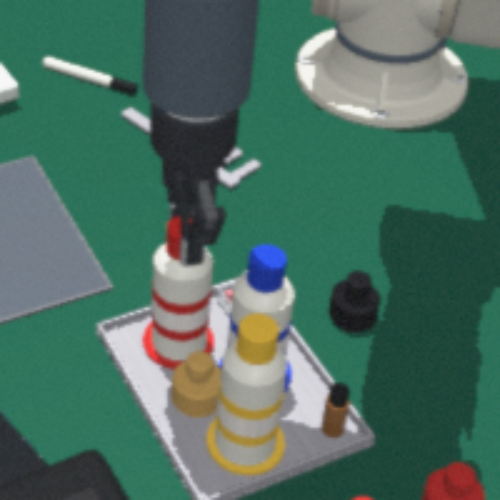

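Image: gripper holds the red cap, bottle still standing upright on its coaster. Lifting and carrying.

Call:
{"op": "servo_tool", "data": {
  "rows": [
    {"ax":0,"ay":0,"az":0,"dx":0,"dy":0,"dz":-20,"jaw":25},
    {"ax":0,"ay":0,"az":0,"dx":4,"dy":6,"dz":-45,"jaw":25},
    {"ax":0,"ay":0,"az":0,"dx":20,"dy":30,"dz":-60,"jaw":25},
    {"ax":0,"ay":0,"az":0,"dx":43,"dy":65,"dz":-60,"jaw":25},
    {"ax":0,"ay":0,"az":0,"dx":69,"dy":104,"dz":-60,"jaw":25},
    {"ax":0,"ay":0,"az":0,"dx":95,"dy":142,"dz":-60,"jaw":25},
    {"ax":0,"ay":0,"az":0,"dx":121,"dy":181,"dz":-60,"jaw":25},
    {"ax":0,"ay":0,"az":0,"dx":147,"dy":220,"dz":-60,"jaw":25},
    {"ax":0,"ay":0,"az":0,"dx":165,"dy":247,"dz":-60,"jaw":25},
    {"ax":0,"ay":0,"az":0,"dx":173,"dy":259,"dz":-60,"jaw":25}
  ]
}}

```text
clock: 3.15
position: [0.5654, -0.0713, 0.1903]
orientation: [0.0, 0.983, -0.183, -0.001]
wrist_force: [-1.0, 0.4, -2.3]
grip_width: 0.387
gripper_force: 40.4
```

Call:
{"op": "servo_tool", "data": {
  "rows": [
    {"ax":0,"ay":0,"az":0,"dx":0,"dy":0,"dz":15,"jaw":25},
    {"ax":0,"ay":0,"az":0,"dx":0,"dy":0,"dz":35,"jaw":25},
    {"ax":0,"ay":0,"az":0,"dx":0,"dy":0,"dz":50,"jaw":25},
    {"ax":0,"ay":0,"az":0,"dx":0,"dy":0,"dz":58,"jaw":25},
    {"ax":0,"ay":0,"az":0,"dx":0,"dy":0,"dz":62,"jaw":25},
    {"ax":0,"ay":0,"az":0,"dx":0,"dy":0,"dz":62,"jaw":25}
  ]
}}

```text
clock: 3.75
position: [0.566, -0.0682, 0.1295]
orientation: [0.0, 0.983, -0.181, 0.0]
wrist_force: [0.7, 0.1, -0.6]
grip_width: 0.385
gripper_force: 40.4
```

Call:
{"op": "servo_tool", "data": {
  "rows": [
    {"ax":0,"ay":0,"az":0,"dx":0,"dy":0,"dz":1,"jaw":45},
    {"ax":0,"ay":0,"az":0,"dx":0,"dy":0,"dz":1,"jaw":58},
    {"ax":0,"ay":0,"az":0,"dx":0,"dy":0,"dz":1,"jaw":58},
    {"ax":0,"ay":0,"az":0,"dx":0,"dy":0,"dz":-20,"jaw":58},
    {"ax":0,"ay":0,"az":0,"dx":0,"dy":0,"dz":-60,"jaw":58},
    {"ax":0,"ay":0,"az":0,"dx":0,"dy":0,"dz":-105,"jaw":58},
    {"ax":0,"ay":0,"az":0,"dx":-29,"dy":-38,"dz":-105,"jaw":58},
    {"ax":0,"ay":0,"az":0,"dx":-58,"dy":-76,"dz":-105,"jaw":58},
    {"ax":0,"ay":0,"az":0,"dx":-87,"dy":-114,"dz":-105,"jaw":58},
    {"ax":0,"ay":0,"az":0,"dx":-116,"dy":-152,"dz":-105,"jaw":58}
  ]
}}

```text
clock: 4.75
position: [0.5111, 0.1165, 0.235]
orientation: [-0.0, 0.983, -0.182, 0.001]
wrist_force: [0.8, 0.2, 0.6]
grip_width: 0.679
gripper_force: 0.0
```

Call:
{"op": "servo_tool", "data": {
  "rows": [
    {"ax":0,"ay":0,"az":0,"dx":-29,"dy":-39,"dz":0,"jaw":58},
    {"ax":0,"ay":0,"az":0,"dx":-58,"dy":-78,"dz":0,"jaw":58},
    {"ax":0,"ay":0,"az":0,"dx":-87,"dy":-117,"dz":0,"jaw":58},
    {"ax":0,"ay":0,"az":0,"dx":-112,"dy":-150,"dz":0,"jaw":58},
    {"ax":0,"ay":0,"az":0,"dx":-119,"dy":-158,"dz":0,"jaw":58},
    {"ax":0,"ay":0,"az":0,"dx":-119,"dy":-158,"dz":0,"jaw":58},
    {"ax":0,"ay":0,"az":0,"dx":-119,"dy":-158,"dz":0,"jaw":58}
  ]
}}

```text
clock: 5.45
position: [0.4571, 0.3046, 0.2346]
orientation: [0.0, 0.983, -0.181, 0.0]
wrist_force: [0.9, -0.4, -0.3]
grip_width: 0.682
gripper_force: 0.0
```

Run:
```python
from h import *
go(.4575,.3055,.133)
im=capture("top"); cv2.imwrite("pics/t1.png",im[:,:,::-1]); crop("pics/t1.png",170,140,410,290,3,"pics/t1c.png")
```

```text
pos [0.4571 0.3046 0.2346] d mm [ 1.000e-01 -1.000e+00  1.016e+02] yaw x -20.9 t 5.45
```

View pics/t1c.png

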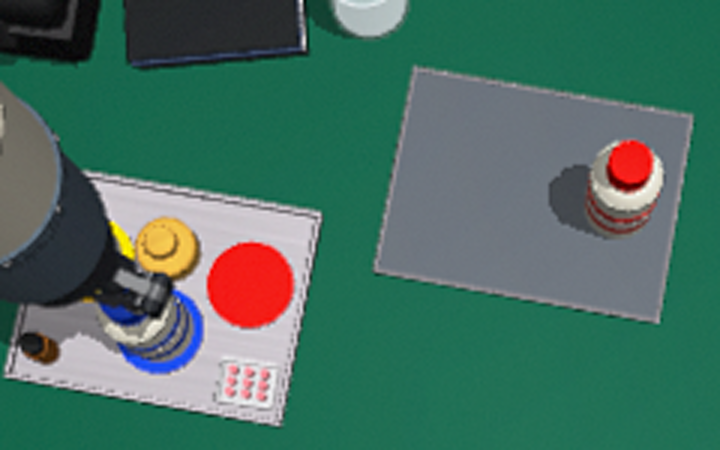

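Red bottle stands upright inside the mat (foot near crop (617,212)), red coaster now bare at (251,284). Now blue.

Call:
{"op": "servo_tool", "data": {
  "rows": [
    {"ax":0,"ay":0,"az":0,"dx":0,"dy":-1,"dz":35,"jaw":58},
    {"ax":0,"ay":0,"az":0,"dx":0,"dy":-1,"dz":70,"jaw":58},
    {"ax":0,"ay":0,"az":0,"dx":0,"dy":-1,"dz":92,"jaw":58},
    {"ax":0,"ay":0,"az":0,"dx":0,"dy":-1,"dz":102,"jaw":58},
    {"ax":0,"ay":0,"az":0,"dx":0,"dy":-1,"dz":102,"jaw":40},
    {"ax":0,"ay":0,"az":0,"dx":0,"dy":-1,"dz":102,"jaw":25},
    {"ax":0,"ay":0,"az":0,"dx":0,"dy":-1,"dz":102,"jaw":25},
    {"ax":0,"ay":0,"az":0,"dx":0,"dy":-1,"dz":102,"jaw":25},
    {"ax":0,"ay":0,"az":0,"dx":0,"dy":-1,"dz":102,"jaw":25}
  ]
}}

```text
clock: 6.4
position: [0.4578, 0.3064, 0.1335]
orientation: [-0.001, 0.983, -0.181, 0.001]
wrist_force: [-0.1, -0.0, 3.1]
grip_width: 0.384
gripper_force: 40.8
```

Run:
```python
from h import *
go(.575,.002,.131); print(env.get_state()["grip_width"])
```

```text
pos [0.4578 0.3064 0.1335] d mm [218.  242.6   2.3] yaw x -20.9 t 6.4
0.38390734698596146
```

Call:
{"op": "servo_tool", "data": {
  "rows": [
    {"ax":0,"ay":0,"az":0,"dx":0,"dy":0,"dz":-20,"jaw":25},
    {"ax":0,"ay":0,"az":0,"dx":4,"dy":5,"dz":-45,"jaw":25},
    {"ax":0,"ay":0,"az":0,"dx":22,"dy":24,"dz":-60,"jaw":25},
    {"ax":0,"ay":0,"az":0,"dx":50,"dy":56,"dz":-60,"jaw":25},
    {"ax":0,"ay":0,"az":0,"dx":82,"dy":91,"dz":-60,"jaw":25},
    {"ax":0,"ay":0,"az":0,"dx":114,"dy":127,"dz":-60,"jaw":25},
    {"ax":0,"ay":0,"az":0,"dx":146,"dy":163,"dz":-60,"jaw":25},
    {"ax":0,"ay":0,"az":0,"dx":178,"dy":198,"dz":-60,"jaw":25},
    {"ax":0,"ay":0,"az":0,"dx":206,"dy":230,"dz":-60,"jaw":25},
    {"ax":0,"ay":0,"az":0,"dx":218,"dy":243,"dz":-60,"jaw":25}
  ]
}}

```text
clock: 7.4
position: [0.5747, -0.0021, 0.1921]
orientation: [0.0, 0.983, -0.183, -0.0]
wrist_force: [-0.3, 1.0, -2.3]
grip_width: 0.386
gripper_force: 40.6
```

Call:
{"op": "servo_tool", "data": {
  "rows": [
    {"ax":0,"ay":0,"az":0,"dx":0,"dy":0,"dz":15,"jaw":25},
    {"ax":0,"ay":0,"az":0,"dx":0,"dy":0,"dz":35,"jaw":25},
    {"ax":0,"ay":0,"az":0,"dx":0,"dy":0,"dz":50,"jaw":25},
    {"ax":0,"ay":0,"az":0,"dx":0,"dy":0,"dz":58,"jaw":25},
    {"ax":0,"ay":0,"az":0,"dx":0,"dy":0,"dz":62,"jaw":25},
    {"ax":0,"ay":0,"az":0,"dx":0,"dy":0,"dz":62,"jaw":25}
  ]
}}

```text
clock: 8.0
position: [0.5744, 0.0013, 0.1305]
orientation: [0.0, 0.983, -0.181, 0.0]
wrist_force: [-1.3, 0.4, -1.6]
grip_width: 0.381
gripper_force: 40.6
```

Run:
```python
from h import *
go(.518,.368,.235); print(env.get_state()["wrist_force"])
```

```text
pos [0.5744 0.0013 0.1305] d mm [-183.3 -322.5 -104.6] yaw x -20.9 t 8.0
[-1.25140746  0.37545621 -1.58978097]
```

Call:
{"op": "servo_tool", "data": {
  "rows": [
    {"ax":0,"ay":0,"az":0,"dx":0,"dy":0,"dz":1.5,"jaw":25},
    {"ax":0,"ay":0,"az":0,"dx":0,"dy":0,"dz":1.5,"jaw":45},
    {"ax":0,"ay":0,"az":0,"dx":0,"dy":0,"dz":1,"jaw":58},
    {"ax":0,"ay":0,"az":0,"dx":0,"dy":0,"dz":0,"jaw":58},
    {"ax":0,"ay":0,"az":0,"dx":0,"dy":0,"dz":-20,"jaw":58},
    {"ax":0,"ay":0,"az":0,"dx":0,"dy":0,"dz":-60,"jaw":58},
    {"ax":0,"ay":0,"az":0,"dx":0,"dy":0,"dz":-105,"jaw":58},
    {"ax":0,"ay":0,"az":0,"dx":-23,"dy":-40,"dz":-105,"jaw":58},
    {"ax":0,"ay":0,"az":0,"dx":-46,"dy":-80,"dz":-105,"jaw":58},
    {"ax":0,"ay":0,"az":0,"dx":-69,"dy":-120,"dz":-105,"jaw":58}
  ]
}}

```text
clock: 9.0
position: [0.5524, 0.1392, 0.2362]
orientation: [-0.001, 0.983, -0.182, 0.001]
wrist_force: [1.3, 0.9, 0.4]
grip_width: 0.68
gripper_force: 0.0
```

Call:
{"op": "servo_tool", "data": {
  "rows": [
    {"ax":0,"ay":0,"az":0,"dx":-23,"dy":-40,"dz":0,"jaw":58},
    {"ax":0,"ay":0,"az":0,"dx":-46,"dy":-80,"dz":0,"jaw":58},
    {"ax":0,"ay":0,"az":0,"dx":-69,"dy":-120,"dz":0,"jaw":58},
    {"ax":0,"ay":0,"az":0,"dx":-92,"dy":-160,"dz":0,"jaw":58},
    {"ax":0,"ay":0,"az":0,"dx":-110,"dy":-192,"dz":0,"jaw":58},
    {"ax":0,"ay":0,"az":0,"dx":-114,"dy":-202,"dz":0,"jaw":58},
    {"ax":0,"ay":0,"az":0,"dx":-114,"dy":-202,"dz":0,"jaw":58},
    {"ax":0,"ay":0,"az":0,"dx":-114,"dy":-202,"dz":0,"jaw":58}
  ]
}}

```text
clock: 9.8
position: [0.5184, 0.3667, 0.2355]
orientation: [0.0, 0.983, -0.181, 0.0]
wrist_force: [-0.6, 0.7, 0.5]
grip_width: 0.682
gripper_force: 0.0
```

Run:
```python
from h import *
go(.518,.368,.134)
im=capture("top"); cv2.imwrite("pics/t2.png",im[:,:,::-1])
```

```text
pos [0.5184 0.3667 0.2355] d mm [ -0.8  -1.1 101.5] yaw x -20.9 t 9.8
```

Call:
{"op": "servo_tool", "data": {
  "rows": [
    {"ax":0,"ay":0,"az":0,"dx":-1,"dy":-1,"dz":35,"jaw":58},
    {"ax":0,"ay":0,"az":0,"dx":-1,"dy":-1,"dz":70,"jaw":58},
    {"ax":0,"ay":0,"az":0,"dx":-1,"dy":-1,"dz":92,"jaw":58},
    {"ax":0,"ay":0,"az":0,"dx":-1,"dy":-1,"dz":102,"jaw":58},
    {"ax":0,"ay":0,"az":0,"dx":-1,"dy":-1,"dz":102,"jaw":40},
    {"ax":0,"ay":0,"az":0,"dx":-1,"dy":-1,"dz":102,"jaw":25},
    {"ax":0,"ay":0,"az":0,"dx":-1,"dy":-1,"dz":102,"jaw":25},
    {"ax":0,"ay":0,"az":0,"dx":-1,"dy":-1,"dz":102,"jaw":25},
    {"ax":0,"ay":0,"az":0,"dx":-1,"dy":-1,"dz":102,"jaw":25}
  ]
}}

```text
clock: 10.75
position: [0.5182, 0.369, 0.1347]
orientation: [-0.001, 0.983, -0.181, 0.001]
wrist_force: [-0.5, -0.3, 3.2]
grip_width: 0.384
gripper_force: 40.4
```

Run:
```python
from h import *
go(.584,.073,.131); print(env.get_state()["grip_width"])
```

```text
pos [0.5182 0.369  0.1347] d mm [167.  253.1   3.5] yaw x -20.9 t 10.75
0.3844754911122645
```

Call:
{"op": "servo_tool", "data": {
  "rows": [
    {"ax":0,"ay":0,"az":0,"dx":0,"dy":0,"dz":-20,"jaw":25},
    {"ax":0,"ay":0,"az":0,"dx":0,"dy":0,"dz":-50,"jaw":25},
    {"ax":0,"ay":0,"az":0,"dx":4,"dy":5,"dz":-75,"jaw":25},
    {"ax":0,"ay":0,"az":0,"dx":20,"dy":30,"dz":-80,"jaw":25},
    {"ax":0,"ay":0,"az":0,"dx":45,"dy":68,"dz":-80,"jaw":25},
    {"ax":0,"ay":0,"az":0,"dx":70,"dy":106,"dz":-80,"jaw":25},
    {"ax":0,"ay":0,"az":0,"dx":96,"dy":145,"dz":-80,"jaw":25},
    {"ax":0,"ay":0,"az":0,"dx":122,"dy":185,"dz":-80,"jaw":25},
    {"ax":0,"ay":0,"az":0,"dx":148,"dy":224,"dz":-80,"jaw":25},
    {"ax":0,"ay":0,"az":0,"dx":164,"dy":248,"dz":-80,"jaw":25}
  ]
}}

```text
clock: 11.75
position: [0.5823, 0.0755, 0.2134]
orientation: [0.0, 0.983, -0.182, -0.0]
wrist_force: [0.6, 0.8, -2.3]
grip_width: 0.386
gripper_force: 40.3
```

Call:
{"op": "servo_tool", "data": {
  "rows": [
    {"ax":0,"ay":0,"az":0,"dx":3,"dy":5,"dz":0,"jaw":25},
    {"ax":0,"ay":0,"az":0,"dx":3,"dy":5,"dz":20,"jaw":25},
    {"ax":0,"ay":0,"az":0,"dx":3,"dy":5,"dz":50,"jaw":25},
    {"ax":0,"ay":0,"az":0,"dx":3,"dy":5,"dz":72,"jaw":25},
    {"ax":0,"ay":0,"az":0,"dx":3,"dy":5,"dz":80,"jaw":25},
    {"ax":0,"ay":0,"az":0,"dx":3,"dy":5,"dz":83,"jaw":25},
    {"ax":0,"ay":0,"az":0,"dx":3,"dy":5,"dz":83,"jaw":25}
  ]
}}

```text
clock: 12.45
position: [0.5838, 0.0731, 0.1311]
orientation: [-0.0, 0.983, -0.181, 0.001]
wrist_force: [0.6, -0.0, -1.8]
grip_width: 0.384
gripper_force: 40.4
```

Run:
```python
from h import *
print(env.get_state()["wrist_force"])
# weight & red coaster refined from t2
im=cv2.imread("pics/t1.png"); hsv=cv2.cvtColor(im,cv2.COLOR_BGR2HSV)
m=((hsv[...,0]<6)|(hsv[...,0]>174))&(hsv[...,1]>180)&(hsv[...,2]>120); m[:,:232]=0;m[:,275:]=0;m[:210]=0;m[265:]=0
v,u=np.nonzero(m); print(len(u),u.mean(),v.mean(),np.ptp(u),np.ptp(v),at("top",u.mean(),v.mean(),.008))
go(.522,.301,.235)
```

```text
[ 0.55461426 -0.03003623 -1.79241296]
619 252.82552504038773 234.421647819063 27 27 [0.49784853 0.236097   0.008     ]
pos [0.5838 0.0731 0.1311] d mm [-138.8 -191.  -103.9] yaw x -20.9 t 12.45
```

Call:
{"op": "servo_tool", "data": {
  "rows": [
    {"ax":0,"ay":0,"az":0,"dx":0,"dy":0,"dz":1.5,"jaw":25},
    {"ax":0,"ay":0,"az":0,"dx":0,"dy":0,"dz":1.5,"jaw":45},
    {"ax":0,"ay":0,"az":0,"dx":0,"dy":0,"dz":1,"jaw":58},
    {"ax":0,"ay":0,"az":0,"dx":0,"dy":0,"dz":0,"jaw":58},
    {"ax":0,"ay":0,"az":0,"dx":0,"dy":0,"dz":-20,"jaw":58},
    {"ax":0,"ay":0,"az":0,"dx":0,"dy":0,"dz":-60,"jaw":58},
    {"ax":0,"ay":0,"az":0,"dx":0,"dy":0,"dz":-104,"jaw":58},
    {"ax":0,"ay":0,"az":0,"dx":-28,"dy":-39,"dz":-104,"jaw":58},
    {"ax":0,"ay":0,"az":0,"dx":-56,"dy":-78,"dz":-104,"jaw":58},
    {"ax":0,"ay":0,"az":0,"dx":-84,"dy":-117,"dz":-104,"jaw":58}
  ]
}}

```text
clock: 13.45
position: [0.5461, 0.2132, 0.2349]
orientation: [-0.0, 0.983, -0.182, 0.0]
wrist_force: [1.2, 0.4, -0.6]
grip_width: 0.678
gripper_force: 0.0
```

Call:
{"op": "servo_tool", "data": {
  "rows": [
    {"ax":0,"ay":0,"az":0,"dx":-27,"dy":-37,"dz":30,"jaw":52},
    {"ax":0,"ay":0,"az":0,"dx":-50,"dy":-69,"dz":60,"jaw":52},
    {"ax":0,"ay":0,"az":0,"dx":-55,"dy":-74,"dz":90,"jaw":52},
    {"ax":0,"ay":0,"az":0,"dx":-55,"dy":-74,"dz":120,"jaw":52},
    {"ax":0,"ay":0,"az":0,"dx":-55,"dy":-74,"dz":120,"jaw":52},
    {"ax":0,"ay":0,"az":0,"dx":-55,"dy":-74,"dz":120,"jaw":52}
  ]
}}

```text
clock: 14.05
position: [0.5221, 0.3005, 0.1151]
orientation: [0.0, 0.983, -0.181, 0.0]
wrist_force: [0.8, 0.1, 0.3]
grip_width: 0.617
gripper_force: 0.0
```

Run:
```python
from h import *
go(.522,.301,.038); print(env.get_state()["grip_width"])
im=capture("top"); cv2.imwrite("pics/t3.png",im[:,:,::-1])
im=capture("scene"); cv2.imwrite("pics/s3.png",im[:,:,::-1]); 
a=cv2.imread("pics/t3.png")[140:290,170:410]; b=cv2.imread("pics/s3.png")[190:390,230:430]
cv2.imwrite("pics/c3.png",np.hstack([cv2.resize(a,(480,300)),cv2.resize(b,(300,300))]))
```

```text
pos [0.5221 0.3005 0.1151] d mm [-0.3 -0.4 77.1] yaw x -20.9 t 14.05
0.6171517313628309
```

View pics/c3.png

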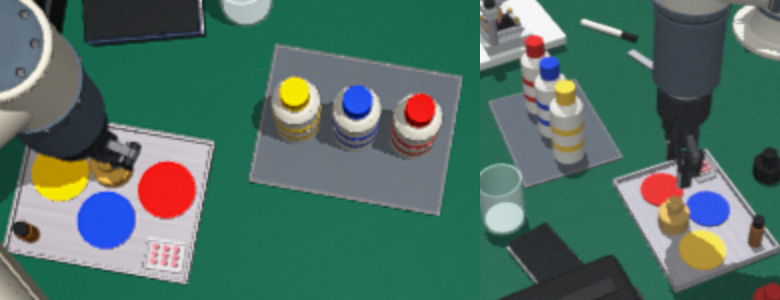

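All three bottles stand on the mat (left crop (295,93), (357,102), (420,110)), and the gripper is over the weight. Grasping it.

Call:
{"op": "servo_tool", "data": {
  "rows": [
    {"ax":0,"ay":0,"az":0,"dx":0,"dy":0,"dz":30,"jaw":52},
    {"ax":0,"ay":0,"az":0,"dx":0,"dy":0,"dz":60,"jaw":52},
    {"ax":0,"ay":0,"az":0,"dx":0,"dy":0,"dz":72,"jaw":52},
    {"ax":0,"ay":0,"az":0,"dx":0,"dy":0,"dz":76,"jaw":52},
    {"ax":0,"ay":0,"az":0,"dx":0,"dy":0,"dz":76,"jaw":35},
    {"ax":0,"ay":0,"az":0,"dx":0,"dy":0,"dz":76,"jaw":18},
    {"ax":0,"ay":0,"az":0,"dx":0,"dy":0,"dz":76,"jaw":18},
    {"ax":0,"ay":0,"az":0,"dx":0,"dy":0,"dz":76,"jaw":18},
    {"ax":0,"ay":0,"az":0,"dx":0,"dy":0,"dz":76,"jaw":18},
    {"ax":0,"ay":0,"az":0,"dx":0,"dy":0,"dz":76,"jaw":18}
  ],
  "grip_force": 60
}}

```text
clock: 15.15
position: [0.523, 0.3019, 0.0404]
orientation: [-0.002, 0.983, -0.181, 0.002]
wrist_force: [-0.1, 1.9, 5.4]
grip_width: 0.275
gripper_force: 58.8
```

Run:
```python
from h import *
go(.5365,-.411,.26); s=env.get_state(); print(s["grip_width"],s["wrist_force"])
print("pan scene",at("scene",*un(176,111,6,195,140),.165))
im=cv2.imread("pics/t3.png"); hsv=cv2.cvtColor(im,cv2.COLOR_BGR2HSV)
m=(abs(hsv[...,0].astype(int)-115)<12)&(hsv[...,1]>180)&(hsv[...,2]>100); m[:,:200]=0;m[:,245:]=0;m[:230]=0;m[270:]=0
v,u=np.nonzero(m); print(len(u),np.ptp(u),np.ptp(v),at("top",u.mean(),v.mean(),.008))
```

```text
pos [0.523  0.3019 0.0404] d mm [ 267.   660.5 -221.3] yaw x -20.9 t 15.15
0.2746283142683719 [-0.13923305  1.86985783  5.38105659]
pan scene [ 0.53666746 -0.4124758   0.165     ]
622 27 27 [0.45928597 0.30949733 0.008     ]
```

Call:
{"op": "servo_tool", "data": {
  "rows": [
    {"ax":0,"ay":0,"az":0,"dx":0,"dy":0,"dz":-20,"jaw":18},
    {"ax":0,"ay":0,"az":0,"dx":0,"dy":0,"dz":-55,"jaw":18},
    {"ax":0,"ay":0,"az":0,"dx":0,"dy":0,"dz":-95,"jaw":18},
    {"ax":0,"ay":0,"az":0,"dx":2,"dy":10,"dz":-135,"jaw":18},
    {"ax":0,"ay":0,"az":0,"dx":6,"dy":30,"dz":-170,"jaw":18},
    {"ax":0,"ay":0,"az":0,"dx":12,"dy":60,"dz":-195,"jaw":18},
    {"ax":0,"ay":0,"az":0,"dx":20,"dy":100,"dz":-210,"jaw":18},
    {"ax":0,"ay":0,"az":0,"dx":28,"dy":140,"dz":-210,"jaw":18},
    {"ax":0,"ay":0,"az":0,"dx":36,"dy":180,"dz":-210,"jaw":18},
    {"ax":0,"ay":0,"az":0,"dx":44,"dy":220,"dz":-210,"jaw":18}
  ]
}}

```text
clock: 16.15
position: [0.4823, 0.0779, 0.2471]
orientation: [0.0, 0.983, -0.181, -0.002]
wrist_force: [-0.2, -0.1, -5.6]
grip_width: 0.272
gripper_force: 60.2
```

Call:
{"op": "servo_tool", "data": {
  "rows": [
    {"ax":0,"ay":0,"az":0,"dx":8,"dy":40,"dz":0,"jaw":18},
    {"ax":0,"ay":0,"az":0,"dx":16,"dy":80,"dz":0,"jaw":18},
    {"ax":0,"ay":0,"az":0,"dx":24,"dy":120,"dz":0,"jaw":18},
    {"ax":0,"ay":0,"az":0,"dx":32,"dy":160,"dz":0,"jaw":18},
    {"ax":0,"ay":0,"az":0,"dx":40,"dy":200,"dz":0,"jaw":18},
    {"ax":0,"ay":0,"az":0,"dx":48,"dy":240,"dz":0,"jaw":18},
    {"ax":0,"ay":0,"az":0,"dx":56,"dy":280,"dz":0,"jaw":18},
    {"ax":0,"ay":0,"az":0,"dx":64,"dy":320,"dz":0,"jaw":18},
    {"ax":0,"ay":0,"az":0,"dx":72,"dy":355,"dz":0,"jaw":18},
    {"ax":0,"ay":0,"az":0,"dx":75,"dy":375,"dz":0,"jaw":18}
  ]
}}

```text
clock: 17.15
position: [0.4187, -0.2993, 0.2467]
orientation: [-0.001, 0.983, -0.183, -0.002]
wrist_force: [-0.1, 0.5, -5.3]
grip_width: 0.272
gripper_force: 60.2
```

Run:
```python
from h import *
go(.5366,-.4115,.2014); s=env.get_state(); print(s["grip_width"],s["wrist_force"],s["q"])
a=capture("scene"); cv2.imwrite("pics/s4.png",cv2.resize(a[80:260,160:400,::-1],None,fx=3,fy=3))
```

```text
pos [ 0.4187 -0.2993  0.2467] d mm [150.5  62.5  44.7] yaw x -21.0 t 17.15
0.2716875151078044 [-0.14428762  0.48740291 -5.34969961] [-3.16388625e-01  1.83369199e-01  5.51496173e-02 -7.40481640e-04
 -1.44636996e+00  1.52017868e+00]
```

View pics/s4.png

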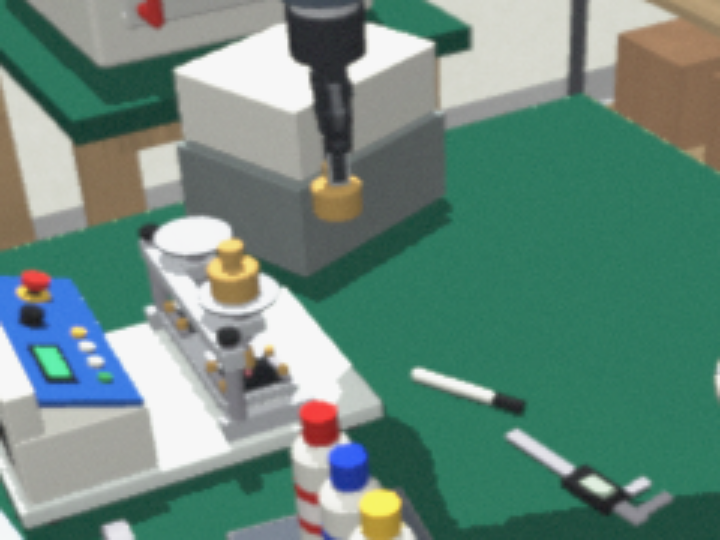

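Weight hangs upright in the gripper at (337,200), bottles on mat intact. Move over the free pan.

Call:
{"op": "servo_tool", "data": {
  "rows": [
    {"ax":0,"ay":0,"az":0,"dx":20,"dy":8,"dz":0,"jaw":18},
    {"ax":0,"ay":0,"az":0,"dx":55,"dy":22,"dz":0,"jaw":18},
    {"ax":0,"ay":0,"az":0,"dx":92,"dy":38,"dz":0,"jaw":18},
    {"ax":0,"ay":0,"az":0,"dx":125,"dy":52,"dz":0,"jaw":18},
    {"ax":0,"ay":0,"az":0,"dx":145,"dy":60,"dz":0,"jaw":18},
    {"ax":0,"ay":0,"az":0,"dx":150,"dy":62,"dz":0,"jaw":18},
    {"ax":0,"ay":0,"az":0,"dx":150,"dy":62,"dz":10,"jaw":18},
    {"ax":0,"ay":0,"az":0,"dx":150,"dy":62,"dz":25,"jaw":18},
    {"ax":0,"ay":0,"az":0,"dx":150,"dy":62,"dz":34,"jaw":18},
    {"ax":0,"ay":0,"az":0,"dx":150,"dy":62,"dz":34,"jaw":18}
  ]
}}

```text
clock: 18.2
position: [0.5371, -0.4076, 0.2122]
orientation: [-0.001, 0.983, -0.181, -0.002]
wrist_force: [-0.1, 0.8, -5.3]
grip_width: 0.283
gripper_force: 60.4
```

Run:
```python
from h import *
go(.5366,-.4115,.2014); s=env.get_state(); print(s["wrist_force"])
a=capture("scene")[130:220,180:300,::-1]; b=capture("top")[150:255,430:570,::-1]
cv2.imwrite("pics/s5.png",np.hstack([cv2.resize(a,(400,300),interpolation=2),cv2.resize(b,(400,300),interpolation=2)]))
```

```text
pos [ 0.5371 -0.4076  0.2122] d mm [ 1.   3.9 10.8] yaw x -20.9 t 18.2
[-0.11603813  0.80810282 -5.34480771]
```

View pics/s5.png

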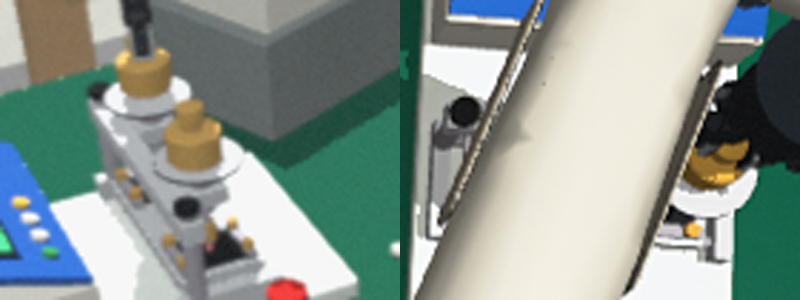

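Weight hovers just above the free pan (left half (145,75)), upright. Lowering with correction.

Call:
{"op": "servo_tool", "data": {
  "rows": [
    {"ax":0,"ay":0,"az":0,"dx":1,"dy":4,"dz":3,"jaw":18},
    {"ax":0,"ay":0,"az":0,"dx":1,"dy":4,"dz":6,"jaw":18},
    {"ax":0,"ay":0,"az":0,"dx":1,"dy":4,"dz":9,"jaw":18},
    {"ax":0,"ay":0,"az":0,"dx":1,"dy":4,"dz":10,"jaw":18},
    {"ax":0,"ay":0,"az":0,"dx":1,"dy":4,"dz":10,"jaw":18}
  ]
}}

```text
clock: 18.8
position: [0.5379, -0.413, 0.2039]
orientation: [-0.0, 0.983, -0.181, -0.0]
wrist_force: [-0.2, 0.1, -5.6]
grip_width: 0.277
gripper_force: 60.4
```

Call:
{"op": "servo_tool", "data": {
  "rows": [
    {"ax":0,"ay":0,"az":0,"dx":-1,"dy":-1,"dz":1,"jaw":18},
    {"ax":0,"ay":0,"az":0,"dx":-1,"dy":-1,"dz":2,"jaw":18},
    {"ax":0,"ay":0,"az":0,"dx":-1,"dy":-1,"dz":3,"jaw":18},
    {"ax":0,"ay":0,"az":0,"dx":-1,"dy":-1,"dz":3,"jaw":18}
  ]
}}

```text
clock: 19.2
position: [0.5375, -0.4118, 0.2016]
orientation: [0.0, 0.983, -0.181, 0.0]
wrist_force: [0.1, -0.0, -3.0]
grip_width: 0.273
gripper_force: 60.6
```

Contact is starting (−5.6 → −3.0 N). One more mm, release, rise.

Call:
{"op": "servo_tool", "data": {
  "rows": [
    {"ax":0,"ay":0,"az":0,"dx":0,"dy":0,"dz":0.6,"jaw":18},
    {"ax":0,"ay":0,"az":0,"dx":0,"dy":0,"dz":0.6,"jaw":18},
    {"ax":0,"ay":0,"az":0,"dx":0,"dy":0,"dz":0.6,"jaw":28},
    {"ax":0,"ay":0,"az":0,"dx":0,"dy":0,"dz":0,"jaw":40},
    {"ax":0,"ay":0,"az":0,"dx":0,"dy":0,"dz":0,"jaw":52},
    {"ax":0,"ay":0,"az":0,"dx":0,"dy":0,"dz":0,"jaw":52},
    {"ax":0,"ay":0,"az":0,"dx":0,"dy":0,"dz":-10,"jaw":52},
    {"ax":0,"ay":0,"az":0,"dx":0,"dy":0,"dz":-35,"jaw":52},
    {"ax":0,"ay":0,"az":0,"dx":0,"dy":0,"dz":-70,"jaw":52},
    {"ax":0,"ay":0,"az":0,"dx":0,"dy":0,"dz":-80,"jaw":52}
  ]
}}

```text
clock: 20.2
position: [0.538, -0.413, 0.2868]
orientation: [0.002, 0.983, -0.182, 0.003]
wrist_force: [0.1, -1.2, 1.0]
grip_width: 0.611
gripper_force: 0.0
```

Call:
{"op": "servo_tool", "data": {
  "rows": [
    {"ax":0,"ay":0,"az":0,"dx":-40,"dy":-16,"dz":0,"jaw":58},
    {"ax":0,"ay":0,"az":0,"dx":-80,"dy":-32,"dz":0,"jaw":58},
    {"ax":0,"ay":0,"az":0,"dx":-120,"dy":-48,"dz":0,"jaw":58},
    {"ax":0,"ay":0,"az":0,"dx":-150,"dy":-62,"dz":0,"jaw":58},
    {"ax":0,"ay":0,"az":0,"dx":-155,"dy":-110,"dz":0,"jaw":58},
    {"ax":0,"ay":0,"az":0,"dx":-160,"dy":-158,"dz":10,"jaw":58},
    {"ax":0,"ay":0,"az":0,"dx":-165,"dy":-206,"dz":25,"jaw":58},
    {"ax":0,"ay":0,"az":0,"dx":-170,"dy":-254,"dz":40,"jaw":58},
    {"ax":0,"ay":0,"az":0,"dx":-170,"dy":-270,"dz":45,"jaw":58},
    {"ax":0,"ay":0,"az":0,"dx":-170,"dy":-270,"dz":45,"jaw":58}
  ]
}}

```text
clock: 21.2
position: [0.4751, -0.0968, 0.2359]
orientation: [-0.0, 0.984, -0.18, -0.0]
wrist_force: [0.2, 0.2, 0.1]
grip_width: 0.68
gripper_force: 0.0
```

Run:
```python
from h import *
t=capture("top"); cv2.imwrite("pics/t6.png",t[:,:,::-1]); s=capture("scene"); cv2.imwrite("pics/s6.png",s[:,:,::-1])
im=cv2.imread("pics/t6.png"); hsv=cv2.cvtColor(im,cv2.COLOR_BGR2HSV).astype(int); H,S,V=hsv[...,0],hsv[...,1],hsv[...,2]
M={"red":((H<6)|(H>174))&(S>180)&(V>100),"blue":(abs(H-115)<12)&(S>180)&(V>100),"yel":(abs(H-27)<5)&(S>180)&(V>100)}
for k,m in M.items():
    n,l,st,c=cv2.connectedComponentsWithStats(m.astype(np.uint8))
    for i in range(1,n):
        if st[i,4]>60: print(k,c[i].round(1),st[i,2:5],"z.008",at("top",*c[i],.008)[:2].round(4),"z.158",at("top",*c[i],.158)[:2].round(4))
go(.567,-.068,.235)
a=im[130:290,160:420]; b=im[150:255,430:570]; c=cv2.imread("pics/s6.png")[130:220,180:300]
cv2.imwrite("pics/c6.png",np.vstack([cv2.resize(a,(520,320),interpolation=2)[:, :],cv2.resize(np.hstack([cv2.resize(b,(360,270),interpolation=2),cv2.resize(c,(360,270),interpolation=2)]),(520,195))]))
```

```text
red [543.9 139.5] [ 13  12 118] z.008 [ 0.7505 -0.492 ] z.158 [ 0.6974 -0.4372]
red [144.  230.2] [ 22  21 335] z.008 [0.5053 0.5072] z.158 [0.478  0.4567]
red [252.9 234.5] [ 29  28 617] z.008 [0.4978 0.2359] z.158 [0.4713 0.214 ]
red [133.5 267.6] [ 23  20 345] z.008 [0.4115 0.5267] z.158 [0.3941 0.4741]
blue [506.7 137.2] [ 114   51 3768] z.008 [ 0.7558 -0.3985] z.158 [ 0.7021 -0.3536]
blue [ 78.3 205.1] [ 45  68 350] z.008 [0.5671 0.6771] z.158 [0.5333 0.6087]
blue [ 59.6 254.9] [ 60  83 618] z.008 [0.4406 0.7125] z.158 [0.4201 0.6404]
blue [222.6 249.5] [ 28  28 624] z.008 [0.4593 0.3094] z.158 [0.4369 0.2797]
yel [199.7 226. ] [ 28  28 619] z.008 [0.5175 0.3691] z.158 [0.4889 0.3332]
pos [ 0.4751 -0.0991  0.237 ] d mm [ 74.8 -61.7   2. ] yaw x -20.8 t 21.3
```

View pics/c6.png

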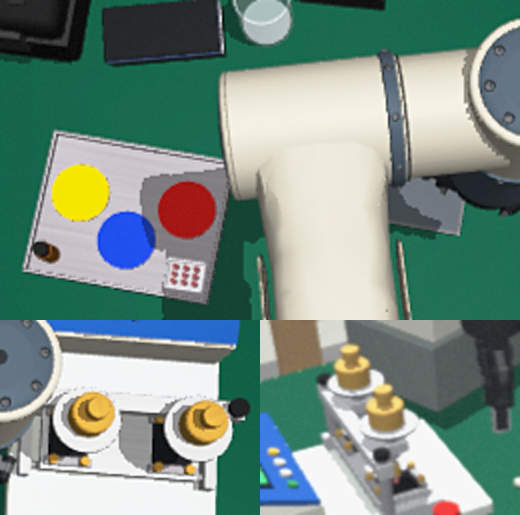

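Weights stand upright on both pans; all coasters are bare and measured (red 0.498,0.236; blue 0.459,0.309; yellow 0.5175,0.369). Going to yellow while checking the weight's centring.

Call:
{"op": "servo_tool", "data": {
  "rows": [
    {"ax":0,"ay":0,"az":0,"dx":8,"dy":-40,"dz":0,"jaw":58},
    {"ax":0,"ay":0,"az":0,"dx":16,"dy":-80,"dz":0,"jaw":58},
    {"ax":0,"ay":0,"az":0,"dx":24,"dy":-120,"dz":0,"jaw":58},
    {"ax":0,"ay":0,"az":0,"dx":33,"dy":-165,"dz":0,"jaw":58},
    {"ax":0,"ay":0,"az":0,"dx":40,"dy":-198,"dz":0,"jaw":58},
    {"ax":0,"ay":0,"az":0,"dx":40,"dy":-200,"dz":0,"jaw":58},
    {"ax":0,"ay":0,"az":0,"dx":40,"dy":-200,"dz":0,"jaw":58}
  ],
  "grip_force": 40
}}

```text
clock: 22.0
position: [0.5842, 0.0729, 0.2364]
orientation: [0.0, 0.983, -0.182, 0.0]
wrist_force: [-0.1, -1.2, 0.2]
grip_width: 0.678
gripper_force: 0.0
```

Run:
```python
from h import *
t=capture("top"); cv2.imwrite("pics/t7.png",t[:,:,::-1])
im=cv2.imread("pics/t7.png"); hsv=cv2.cvtColor(im,cv2.COLOR_BGR2HSV).astype(int); H,S,V=hsv[...,0],hsv[...,1],hsv[...,2]
m=((abs(H-20)<8)&(S>120)&(V>80)); m[:185]=0; m[225:]=0; m[:,:440]=0
n,l,st,c=cv2.connectedComponentsWithStats(m.astype(np.uint8))
for i in range(1,n):
    if st[i,4]>60: print(c[i].round(1),st[i])
for x,y in[(.5366,-.4115),(.5454,-.2792)]:
    print("expected knob,disc top",proj("top",(x,y,.219)),proj("top",(x,y,.195)))
crop("pics/t7.png",450,175,570,235,6,"pics/c7.png")
go(.5838,.0731,.131)
```

```text
[478.9 199.9] [467 189  24  23 412]
[540.2 204.4] [528 194  25  23 411]
expected knob,disc top [545.48039137 202.556327  ] [541.54671741 205.11013422]
expected knob,disc top [482.45163874 197.80354821] [479.70796902 200.43874644]
pos [0.5839 0.0724 0.2367] d mm [ -0.4  -0.6 105.7] yaw x -21.0 t 22.05
```

View pics/c7.png

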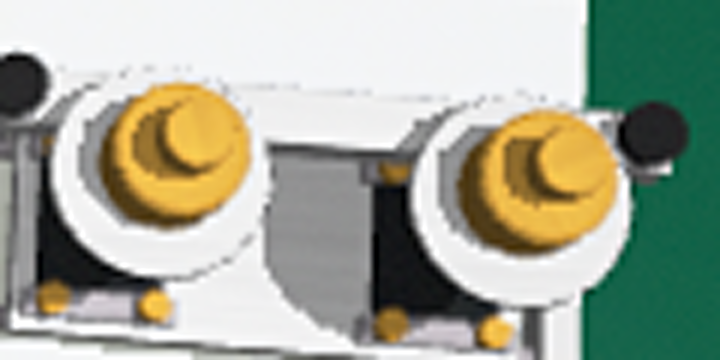

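Both weights upright; ours is within about 1–2 mm of its pan centre (blob (540.2,204.4) versus about (541,205) expected). Grasp yellow.

Call:
{"op": "servo_tool", "data": {
  "rows": [
    {"ax":0,"ay":0,"az":0,"dx":0,"dy":0,"dz":35,"jaw":58},
    {"ax":0,"ay":0,"az":0,"dx":0,"dy":0,"dz":70,"jaw":58},
    {"ax":0,"ay":0,"az":0,"dx":0,"dy":0,"dz":95,"jaw":58},
    {"ax":0,"ay":0,"az":0,"dx":0,"dy":0,"dz":106,"jaw":58},
    {"ax":0,"ay":0,"az":0,"dx":0,"dy":0,"dz":106,"jaw":40},
    {"ax":0,"ay":0,"az":0,"dx":0,"dy":0,"dz":106,"jaw":25},
    {"ax":0,"ay":0,"az":0,"dx":0,"dy":0,"dz":106,"jaw":25},
    {"ax":0,"ay":0,"az":0,"dx":0,"dy":0,"dz":106,"jaw":25},
    {"ax":0,"ay":0,"az":0,"dx":0,"dy":0,"dz":106,"jaw":25}
  ],
  "grip_force": 40
}}

```text
clock: 22.95
position: [0.5845, 0.0737, 0.1318]
orientation: [-0.0, 0.983, -0.181, 0.001]
wrist_force: [-1.0, -0.1, 3.7]
grip_width: 0.384
gripper_force: 40.5
```

Run:
```python
from h import *
go(.5175,.3691,.131); print(env.get_state()["grip_width"])
```

```text
pos [0.5845 0.0737 0.1318] d mm [-167.9 -252.1    0.7] yaw x -20.9 t 22.95
0.3841346542057785
```

Call:
{"op": "servo_tool", "data": {
  "rows": [
    {"ax":0,"ay":0,"az":0,"dx":0,"dy":0,"dz":-20,"jaw":25},
    {"ax":0,"ay":0,"az":0,"dx":-4,"dy":-6,"dz":-45,"jaw":25},
    {"ax":0,"ay":0,"az":0,"dx":-20,"dy":-30,"dz":-60,"jaw":25},
    {"ax":0,"ay":0,"az":0,"dx":-42,"dy":-63,"dz":-60,"jaw":25},
    {"ax":0,"ay":0,"az":0,"dx":-67,"dy":-101,"dz":-60,"jaw":25},
    {"ax":0,"ay":0,"az":0,"dx":-93,"dy":-139,"dz":-60,"jaw":25},
    {"ax":0,"ay":0,"az":0,"dx":-119,"dy":-178,"dz":-60,"jaw":25},
    {"ax":0,"ay":0,"az":0,"dx":-143,"dy":-215,"dz":-60,"jaw":25},
    {"ax":0,"ay":0,"az":0,"dx":-162,"dy":-243,"dz":-60,"jaw":25},
    {"ax":0,"ay":0,"az":0,"dx":-168,"dy":-252,"dz":-60,"jaw":25}
  ]
}}

```text
clock: 23.95
position: [0.515, 0.3722, 0.1892]
orientation: [0.0, 0.984, -0.18, -0.001]
wrist_force: [0.1, -0.2, -2.6]
grip_width: 0.385
gripper_force: 40.4
```

Call:
{"op": "servo_tool", "data": {
  "rows": [
    {"ax":0,"ay":0,"az":0,"dx":0,"dy":0,"dz":0,"jaw":25},
    {"ax":0,"ay":0,"az":0,"dx":0,"dy":0,"dz":15,"jaw":25},
    {"ax":0,"ay":0,"az":0,"dx":0,"dy":0,"dz":30,"jaw":25},
    {"ax":0,"ay":0,"az":0,"dx":0,"dy":0,"dz":45,"jaw":25},
    {"ax":0,"ay":0,"az":0,"dx":0,"dy":0,"dz":52,"jaw":25},
    {"ax":0,"ay":0,"az":0,"dx":0,"dy":0,"dz":52,"jaw":25}
  ]
}}

```text
clock: 24.55
position: [0.5164, 0.3676, 0.1373]
orientation: [0.001, 0.983, -0.182, -0.001]
wrist_force: [-0.8, 0.6, -2.3]
grip_width: 0.385
gripper_force: 40.3
```

Run:
```python
from h import *
go(.5175,.3691,.1358); print(env.get_state()["wrist_force"])
```

```text
pos [0.5164 0.3676 0.1373] d mm [ 0.5 -1.8  1.5] yaw x -21.0 t 24.55
[-0.78987658  0.59938892 -2.28797501]
```

Call:
{"op": "servo_tool", "data": {
  "rows": [
    {"ax":0,"ay":0,"az":0,"dx":0,"dy":-1,"dz":1,"jaw":25},
    {"ax":0,"ay":0,"az":0,"dx":0,"dy":-1,"dz":2.5,"jaw":25},
    {"ax":0,"ay":0,"az":0,"dx":0,"dy":-1,"dz":2.5,"jaw":25},
    {"ax":0,"ay":0,"az":0,"dx":0,"dy":-1,"dz":2,"jaw":45},
    {"ax":0,"ay":0,"az":0,"dx":0,"dy":-1,"dz":1,"jaw":58},
    {"ax":0,"ay":0,"az":0,"dx":0,"dy":-1,"dz":0,"jaw":58},
    {"ax":0,"ay":0,"az":0,"dx":0,"dy":-1,"dz":-20,"jaw":58},
    {"ax":0,"ay":0,"az":0,"dx":0,"dy":-1,"dz":-60,"jaw":58},
    {"ax":0,"ay":0,"az":0,"dx":0,"dy":-1,"dz":-98,"jaw":58},
    {"ax":0,"ay":0,"az":0,"dx":20,"dy":34,"dz":-98,"jaw":58}
  ]
}}

```text
clock: 25.55
position: [0.5251, 0.3339, 0.2423]
orientation: [-0.004, 0.984, -0.179, 0.004]
wrist_force: [1.3, -0.2, 1.0]
grip_width: 0.681
gripper_force: 0.0
```

Call:
{"op": "servo_tool", "data": {
  "rows": [
    {"ax":0,"ay":0,"az":0,"dx":22,"dy":38,"dz":0,"jaw":58},
    {"ax":0,"ay":0,"az":0,"dx":44,"dy":77,"dz":0,"jaw":58},
    {"ax":0,"ay":0,"az":0,"dx":66,"dy":116,"dz":0,"jaw":58},
    {"ax":0,"ay":0,"az":0,"dx":88,"dy":155,"dz":0,"jaw":58},
    {"ax":0,"ay":0,"az":0,"dx":110,"dy":194,"dz":0,"jaw":58},
    {"ax":0,"ay":0,"az":0,"dx":132,"dy":233,"dz":0,"jaw":58},
    {"ax":0,"ay":0,"az":0,"dx":152,"dy":268,"dz":0,"jaw":58},
    {"ax":0,"ay":0,"az":0,"dx":165,"dy":289,"dz":0,"jaw":58},
    {"ax":0,"ay":0,"az":0,"dx":165,"dy":289,"dz":0,"jaw":58},
    {"ax":0,"ay":0,"az":0,"dx":165,"dy":289,"dz":0,"jaw":58}
  ]
}}

```text
clock: 26.55
position: [0.5743, 0.0008, 0.2365]
orientation: [-0.0, 0.983, -0.182, 0.0]
wrist_force: [-0.7, -0.2, -0.6]
grip_width: 0.682
gripper_force: 0.0
```

Run:
```python
from h import *
go(.5744,.0013,.1305)
t=capture("top"); cv2.imwrite("pics/t8.png",t[:,:,::-1]); crop("pics/t8.png",165,185,285,285,5,"pics/c8.png")
```

```text
pos [0.5743 0.0008 0.2365] d mm [-1.00e-01 -4.00e-01  1.06e+02] yaw x -21.0 t 26.55
```

View pics/c8.png

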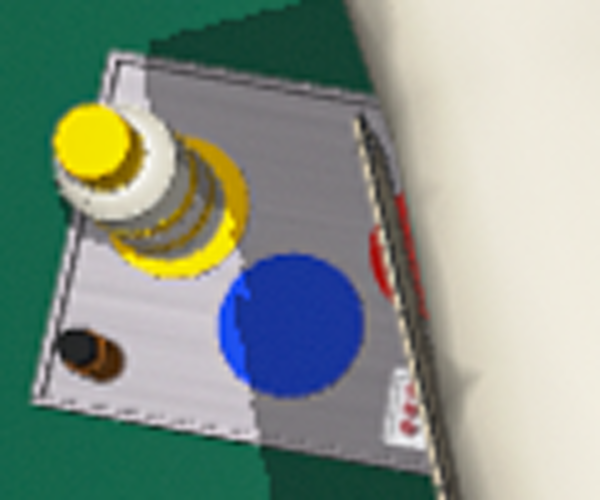

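Yellow stands on its coaster, cap at (93,141), matching its start image. Now blue.

Call:
{"op": "servo_tool", "data": {
  "rows": [
    {"ax":0,"ay":0,"az":0,"dx":0,"dy":0,"dz":35,"jaw":58},
    {"ax":0,"ay":0,"az":0,"dx":0,"dy":0,"dz":70,"jaw":58},
    {"ax":0,"ay":0,"az":0,"dx":0,"dy":0,"dz":95,"jaw":58},
    {"ax":0,"ay":0,"az":0,"dx":0,"dy":0,"dz":106,"jaw":58},
    {"ax":0,"ay":0,"az":0,"dx":0,"dy":0,"dz":106,"jaw":40},
    {"ax":0,"ay":0,"az":0,"dx":0,"dy":0,"dz":106,"jaw":25},
    {"ax":0,"ay":0,"az":0,"dx":0,"dy":0,"dz":106,"jaw":25},
    {"ax":0,"ay":0,"az":0,"dx":0,"dy":0,"dz":106,"jaw":25},
    {"ax":0,"ay":0,"az":0,"dx":0,"dy":0,"dz":106,"jaw":25}
  ]
}}

```text
clock: 27.5
position: [0.575, 0.0014, 0.1315]
orientation: [-0.0, 0.983, -0.181, 0.001]
wrist_force: [0.2, 1.6, 2.2]
grip_width: 0.381
gripper_force: 40.6
```

Run:
```python
from h import *
go(.459,.3092,.1358); print(env.get_state()["grip_width"])
print("yellow cap",at("top",*un(93,141,5,165,185),.162))
```

```text
pos [0.575  0.0014 0.1315] d mm [-218.1 -246.2   -4.4] yaw x -20.9 t 27.5
0.3809370777862251
yellow cap [0.51760029 0.37054187 0.162     ]
```

Call:
{"op": "servo_tool", "data": {
  "rows": [
    {"ax":0,"ay":0,"az":0,"dx":0,"dy":0,"dz":-20,"jaw":25},
    {"ax":0,"ay":0,"az":0,"dx":-4,"dy":-5,"dz":-45,"jaw":25},
    {"ax":0,"ay":0,"az":0,"dx":-22,"dy":-25,"dz":-60,"jaw":25},
    {"ax":0,"ay":0,"az":0,"dx":-50,"dy":-56,"dz":-60,"jaw":25},
    {"ax":0,"ay":0,"az":0,"dx":-82,"dy":-93,"dz":-60,"jaw":25},
    {"ax":0,"ay":0,"az":0,"dx":-114,"dy":-129,"dz":-60,"jaw":25},
    {"ax":0,"ay":0,"az":0,"dx":-146,"dy":-165,"dz":-60,"jaw":25},
    {"ax":0,"ay":0,"az":0,"dx":-178,"dy":-201,"dz":-60,"jaw":25},
    {"ax":0,"ay":0,"az":0,"dx":-206,"dy":-233,"dz":-60,"jaw":25},
    {"ax":0,"ay":0,"az":0,"dx":-218,"dy":-246,"dz":-60,"jaw":25}
  ]
}}

```text
clock: 28.5
position: [0.4568, 0.3118, 0.1902]
orientation: [-0.0, 0.984, -0.18, -0.0]
wrist_force: [0.2, -0.5, -2.9]
grip_width: 0.382
gripper_force: 40.4
```

Call:
{"op": "servo_tool", "data": {
  "rows": [
    {"ax":0,"ay":0,"az":0,"dx":0,"dy":0,"dz":0,"jaw":25},
    {"ax":0,"ay":0,"az":0,"dx":0,"dy":0,"dz":15,"jaw":25},
    {"ax":0,"ay":0,"az":0,"dx":0,"dy":0,"dz":30,"jaw":25},
    {"ax":0,"ay":0,"az":0,"dx":0,"dy":0,"dz":45,"jaw":25},
    {"ax":0,"ay":0,"az":0,"dx":0,"dy":0,"dz":52,"jaw":25},
    {"ax":0,"ay":0,"az":0,"dx":0,"dy":0,"dz":52,"jaw":25}
  ]
}}

```text
clock: 29.1
position: [0.4582, 0.3075, 0.1374]
orientation: [0.001, 0.983, -0.182, -0.001]
wrist_force: [0.4, -0.5, -1.4]
grip_width: 0.385
gripper_force: 40.3
```

Run:
```python
from h import *
go(.459,.3092,.1355); print(env.get_state()["wrist_force"])
```

```text
pos [0.4582 0.3075 0.1374] d mm [ 0.1 -1.9  1.9] yaw x -21.0 t 29.1
[ 0.43002458 -0.5392583  -1.3799124 ]
```

Call:
{"op": "servo_tool", "data": {
  "rows": [
    {"ax":0,"ay":0,"az":0,"dx":0,"dy":-1.5,"dz":0.5,"jaw":25},
    {"ax":0,"ay":0,"az":0,"dx":0,"dy":-1.5,"dz":2.5,"jaw":25},
    {"ax":0,"ay":0,"az":0,"dx":0,"dy":-1.5,"dz":2.5,"jaw":25},
    {"ax":0,"ay":0,"az":0,"dx":0,"dy":-1.5,"dz":2,"jaw":45},
    {"ax":0,"ay":0,"az":0,"dx":0,"dy":-1.5,"dz":1,"jaw":58},
    {"ax":0,"ay":0,"az":0,"dx":0,"dy":-1.5,"dz":0,"jaw":58},
    {"ax":0,"ay":0,"az":0,"dx":0,"dy":-1.5,"dz":-20,"jaw":58},
    {"ax":0,"ay":0,"az":0,"dx":0,"dy":-1.5,"dz":-60,"jaw":58},
    {"ax":0,"ay":0,"az":0,"dx":0,"dy":-1.5,"dz":-98,"jaw":58},
    {"ax":0,"ay":0,"az":0,"dx":20,"dy":25,"dz":-98,"jaw":58}
  ]
}}

```text
clock: 30.1
position: [0.4701, 0.2815, 0.2422]
orientation: [-0.004, 0.984, -0.18, 0.004]
wrist_force: [0.4, -0.4, 0.4]
grip_width: 0.681
gripper_force: 0.0
```

Call:
{"op": "servo_tool", "data": {
  "rows": [
    {"ax":0,"ay":0,"az":0,"dx":27,"dy":36,"dz":0,"jaw":58},
    {"ax":0,"ay":0,"az":0,"dx":54,"dy":73,"dz":0,"jaw":58},
    {"ax":0,"ay":0,"az":0,"dx":81,"dy":110,"dz":0,"jaw":58},
    {"ax":0,"ay":0,"az":0,"dx":108,"dy":147,"dz":0,"jaw":58},
    {"ax":0,"ay":0,"az":0,"dx":135,"dy":184,"dz":0,"jaw":58},
    {"ax":0,"ay":0,"az":0,"dx":162,"dy":220,"dz":0,"jaw":58},
    {"ax":0,"ay":0,"az":0,"dx":189,"dy":256,"dz":0,"jaw":58},
    {"ax":0,"ay":0,"az":0,"dx":210,"dy":282,"dz":0,"jaw":58},
    {"ax":0,"ay":0,"az":0,"dx":215,"dy":288,"dz":0,"jaw":58},
    {"ax":0,"ay":0,"az":0,"dx":215,"dy":288,"dz":0,"jaw":58}
  ]
}}

```text
clock: 31.1
position: [0.5663, -0.0685, 0.2362]
orientation: [0.0, 0.983, -0.182, -0.0]
wrist_force: [-0.2, 0.3, -0.4]
grip_width: 0.675
gripper_force: 0.0
```

Run:
```python
from h import *
go(.566,-.068,.1295)
```

```text
pos [ 0.5663 -0.0685  0.2362] d mm [ -0.5  -0.3 106.7] yaw x -21.0 t 31.1
```

Call:
{"op": "servo_tool", "data": {
  "rows": [
    {"ax":0,"ay":0,"az":0,"dx":0,"dy":0,"dz":35,"jaw":58},
    {"ax":0,"ay":0,"az":0,"dx":0,"dy":0,"dz":70,"jaw":58},
    {"ax":0,"ay":0,"az":0,"dx":0,"dy":0,"dz":95,"jaw":58},
    {"ax":0,"ay":0,"az":0,"dx":0,"dy":0,"dz":106,"jaw":58},
    {"ax":0,"ay":0,"az":0,"dx":0,"dy":0,"dz":106,"jaw":40},
    {"ax":0,"ay":0,"az":0,"dx":0,"dy":0,"dz":106,"jaw":25},
    {"ax":0,"ay":0,"az":0,"dx":0,"dy":0,"dz":106,"jaw":25},
    {"ax":0,"ay":0,"az":0,"dx":0,"dy":0,"dz":106,"jaw":25},
    {"ax":0,"ay":0,"az":0,"dx":0,"dy":0,"dz":106,"jaw":25}
  ]
}}

```text
clock: 32.0
position: [0.567, -0.0673, 0.1316]
orientation: [-0.0, 0.983, -0.181, 0.001]
wrist_force: [-0.3, 0.2, 3.3]
grip_width: 0.387
gripper_force: 40.4
```

Run:
```python
from h import *
go(.4976,.2359,.1358); print(env.get_state()["grip_width"])
```

```text
pos [ 0.567  -0.0673  0.1316] d mm [-172.9 -258.5   -4.3] yaw x -20.9 t 32.0
0.3868535130293163
```

Call:
{"op": "servo_tool", "data": {
  "rows": [
    {"ax":0,"ay":0,"az":0,"dx":0,"dy":0,"dz":-20,"jaw":25},
    {"ax":0,"ay":0,"az":0,"dx":-4,"dy":-6,"dz":-45,"jaw":25},
    {"ax":0,"ay":0,"az":0,"dx":-20,"dy":-30,"dz":-60,"jaw":25},
    {"ax":0,"ay":0,"az":0,"dx":-43,"dy":-65,"dz":-60,"jaw":25},
    {"ax":0,"ay":0,"az":0,"dx":-69,"dy":-104,"dz":-60,"jaw":25},
    {"ax":0,"ay":0,"az":0,"dx":-95,"dy":-142,"dz":-60,"jaw":25},
    {"ax":0,"ay":0,"az":0,"dx":-121,"dy":-181,"dz":-60,"jaw":25},
    {"ax":0,"ay":0,"az":0,"dx":-147,"dy":-220,"dz":-60,"jaw":25},
    {"ax":0,"ay":0,"az":0,"dx":-166,"dy":-248,"dz":-60,"jaw":25},
    {"ax":0,"ay":0,"az":0,"dx":-173,"dy":-258.5,"dz":-60,"jaw":25}
  ]
}}

```text
clock: 33.0
position: [0.4957, 0.2386, 0.1901]
orientation: [-0.0, 0.984, -0.18, -0.0]
wrist_force: [1.1, -0.4, -1.8]
grip_width: 0.381
gripper_force: 40.3
```

Call:
{"op": "servo_tool", "data": {
  "rows": [
    {"ax":0,"ay":0,"az":0,"dx":0,"dy":0,"dz":0,"jaw":25},
    {"ax":0,"ay":0,"az":0,"dx":0,"dy":0,"dz":15,"jaw":25},
    {"ax":0,"ay":0,"az":0,"dx":0,"dy":0,"dz":30,"jaw":25},
    {"ax":0,"ay":0,"az":0,"dx":0,"dy":0,"dz":45,"jaw":25},
    {"ax":0,"ay":0,"az":0,"dx":0,"dy":0,"dz":52,"jaw":25},
    {"ax":0,"ay":0,"az":0,"dx":0,"dy":0,"dz":52,"jaw":25}
  ]
}}

```text
clock: 33.6
position: [0.4965, 0.2345, 0.1374]
orientation: [0.001, 0.983, -0.182, -0.001]
wrist_force: [-0.2, 0.1, -1.4]
grip_width: 0.383
gripper_force: 40.3
```

Run:
```python
from h import *
go(.4976,.2359,.1355); print(env.get_state()["wrist_force"])
```

```text
pos [0.4965 0.2345 0.1374] d mm [ 0.5 -1.7  1.9] yaw x -21.0 t 33.6
[-0.20947168  0.09735817 -1.44706481]
```

Set down, release, rise, then back off towards the mat.

Call:
{"op": "servo_tool", "data": {
  "rows": [
    {"ax":0,"ay":0,"az":0,"dx":0,"dy":-1,"dz":0.5,"jaw":25},
    {"ax":0,"ay":0,"az":0,"dx":0,"dy":-1,"dz":2.5,"jaw":25},
    {"ax":0,"ay":0,"az":0,"dx":0,"dy":-1,"dz":2.5,"jaw":25},
    {"ax":0,"ay":0,"az":0,"dx":0,"dy":-1,"dz":2,"jaw":45},
    {"ax":0,"ay":0,"az":0,"dx":0,"dy":-1,"dz":1,"jaw":58},
    {"ax":0,"ay":0,"az":0,"dx":0,"dy":-1,"dz":0,"jaw":58},
    {"ax":0,"ay":0,"az":0,"dx":0,"dy":-1,"dz":-20,"jaw":58},
    {"ax":0,"ay":0,"az":0,"dx":0,"dy":-1,"dz":-60,"jaw":58},
    {"ax":0,"ay":0,"az":0,"dx":0,"dy":-1,"dz":-98,"jaw":58},
    {"ax":0,"ay":0,"az":0,"dx":10,"dy":35,"dz":-98,"jaw":58}
  ]
}}

```text
clock: 34.6
position: [0.4966, 0.2025, 0.2419]
orientation: [-0.003, 0.984, -0.18, 0.004]
wrist_force: [0.6, -0.5, 0.5]
grip_width: 0.681
gripper_force: 0.0
```

Call:
{"op": "servo_tool", "data": {
  "rows": [
    {"ax":0,"ay":0,"az":0,"dx":10,"dy":45,"dz":0,"jaw":58},
    {"ax":0,"ay":0,"az":0,"dx":20,"dy":90,"dz":0,"jaw":58},
    {"ax":0,"ay":0,"az":0,"dx":30,"dy":135,"dz":0,"jaw":58},
    {"ax":0,"ay":0,"az":0,"dx":40,"dy":180,"dz":0,"jaw":58},
    {"ax":0,"ay":0,"az":0,"dx":50,"dy":225,"dz":0,"jaw":58},
    {"ax":0,"ay":0,"az":0,"dx":60,"dy":270,"dz":0,"jaw":58},
    {"ax":0,"ay":0,"az":0,"dx":70,"dy":315,"dz":0,"jaw":58},
    {"ax":0,"ay":0,"az":0,"dx":70,"dy":315,"dz":0,"jaw":58},
    {"ax":0,"ay":0,"az":0,"dx":70,"dy":315,"dz":0,"jaw":58}
  ]
}}

```text
clock: 35.5
position: [0.4465, -0.1207, 0.2366]
orientation: [-0.0, 0.983, -0.183, 0.0]
wrist_force: [0.7, 0.4, 0.9]
grip_width: 0.682
gripper_force: 0.0
```

Run:
```python
from h import *
t=capture("top")[:,:,::-1]; s=capture("scene")[:,:,::-1]; cv2.imwrite("pics/t9.png",t)
g=lambda i,r,w,h:cv2.resize(i[r[0]:r[1],r[2]:r[3]],(w,h),interpolation=2)
cv2.imwrite("pics/c9.png",np.vstack([np.hstack([g(t,(185,285,165,285),480,400),g(s,(250,390,310,450),320,400)]),np.hstack([g(t,(175,235,450,570),400,200),g(s,(130,220,180,300),400,200)])]))
for n,z,L in(("cap",.162,[(.5175,.3691),(.4593,.3094),(.4978,.2359)]),): 
    for x,y in L: p=proj("top",(x,y,z)); print((p+.5-[165,185])*4-.5)
```

```text
[ 76.87148129 112.90629661]
[178.66341492 217.39312089]
[314.38201513 150.48038213]
```

View pics/c9.png

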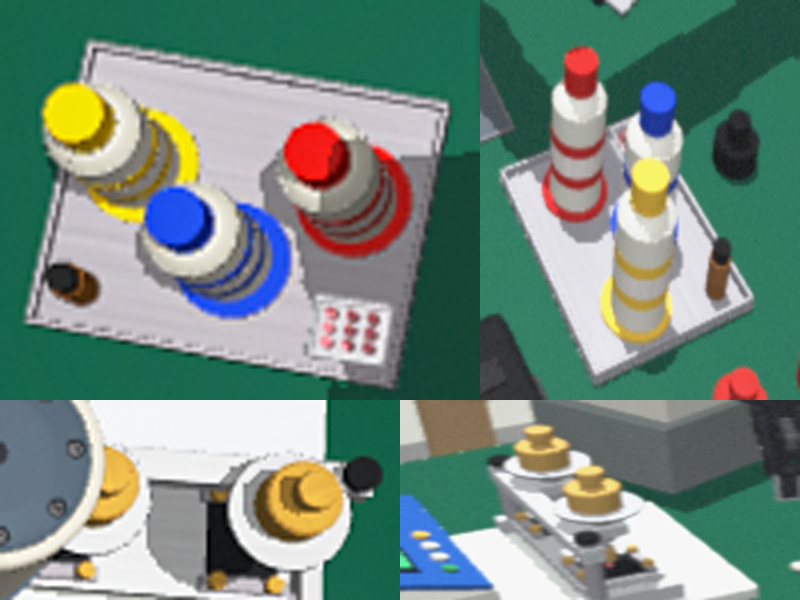

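Caps are at (76,114), (178,217) and (314,153), within 3 crop pixels (about 2 mm) of where a bottle centred on its coaster would show. Both weights are upright. Handing in.

```bash
python3 -c "
from rig import env
print(env.hand_in())"
```

```text
the job is handed in; nothing more can be done
None
```

The job is done and handed in, at about 36 s on the robot's clock: the brass weight stands upright within about 2 mm of the middle of the free pan, each bottle is upright on its own coaster (about 2 mm off centre at most), and the other weight was not touched; hand-in returned no verdict.

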